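Level a busbar stand with a hook-on spirit level

TASK

Hook the spirit level over the top edge of the copper busbar near one end of the bar and slide it along the bar to the scribed line in the middle. Turn the black hand knob of the levelling foot until the bubble sits centred between its two lines, and then finish by holding the level pressed down on the bar with firm, light pressure: the bubble must still be centred, and you keep pressing and do not let go, so that I can tighten the lock nut. Do not push the other things on the bench about.

Things in the scene. Friction and masses are not known exactly. Their poses are not given: they have to be found in the camera images.
- level: hook-on spirit level, 0.40 to 0.70 kg: aluminium inverted U, 110 mm long (y), 38 mm wide (x), standing upright on its two skirts. Origin: centre of its underside, z up. Slot between the skirts, open below and at both ends: 22 mm wide (x), 20 mm deep. Body top at z = 30 mm. Starts left or right of the stand, its y within 30 degrees of world y, vial (x 19 to 39, up to z 31 mm) on the far side (+x).
- level_seat (a point): centre of the roof of the level's slot, the face that rests on the bar, 20 mm above the level's origin; axes as the level's.
- rib_top (a point): middle of the flat top of the level's black grip rib, 66 mm above the level's origin, over the middle of the slot; axes as the level's. The rib is 14 mm wide (x), 56 mm long (y) and stands up 36 mm: lift the level by it, press on its top.
- bubble (a joint): place of the pale 17 mm long bubble in the clear vial, in m along the level's y from the middle of the two black lines (0 = centred; the lines are 21 mm apart, so it lies between them when within 2 mm). It runs to the high end: 1.2 mm per mrad of slope, positive when the level's +y end is high, 24 mm at most. Comes to rest in about 2 s.
- busbar: copper busbar on edge, 15 mm wide (x), 320 mm long (y), 40 mm high; origin: centre of its underside, about 118 mm above the bench; z up. Two brown ribbed post insulators carry it at y = -100 and 100 mm; steel clamps (37 mm over all in x) hold its lowest 13 mm, above them it is free. It only tilts a little along its length; its stand (base x -55 to 55 mm) is fixed to the bench.
- mark (a point): the dark line scribed around the busbar halfway along: the middle of the bar's top edge, 40 mm above the busbar's origin; axes as the busbar's. At the start the -y end of the bar is too low, by 7 to 15 mrad.
- knob_grip (a point): on the vertical axis of the levelling foot's knob, 72 mm above the bench; axes as the stand's, does not turn. Knob: black, fluted, round, 38 mm across, from 56 to 84 mm above the bench, steel stub to 88; deck below it at 40, lock nut to 47 mm. It stands on an ear of the deck on the robot's side, near the bar's low -y end, 110 mm from the bar's middle plane.
- foot_pad (a point): the swivel pad of the levelling foot under the knob, 12 mm above the bench, axes as the stand's. Turning the knob clockwise seen from above raises the bar's -y end, anticlockwise lowers it: 5 mrad per radian of turn, 6 mm of bubble. 1.5 to 3 radians are needed. The knob is stiff (0.1 N m) and stays where it is left; the deck and bar do not give under a press.
- meter: handheld multimeter, dark grey, 190 x 88 x 45 mm, lying flat; origin under its centre; leave it alone
- spare_post: spare post insulator, brown ribbed, 56 mm across, 95 mm tall, standing upright (like the two under the busbar); origin under its centre; leave it alone
- spanner: steel spanner, 170 mm long, lying flat; leave it alone
- screwdriver: screwdriver with a black handle, 190 mm long, lying flat; leave it alone
- jar: screw jar, 60 mm across, 75 mm tall, standing; origin under its centre; leave it alone
Not all that is in view belongs to the job. What is shaped like the level but blue or purple is not meant.

How it is judged:
On the way, in this order (a step that is already met when the one before it is completed fails the run):
1. the level is hooked over the bar near one end (its middle 60 to 125 mm from the line) (x of level_seat in the frame of mark between -0.006 and 0.006 m and z of level_seat in the frame of mark between -0.004 and 0.008 m and angle between the y axis of level and the y axis of busbar, either way round below 0.08 rad and (y of level_seat in the frame of mark between 0.06 and 0.125 m or y of level_seat in the frame of mark between -0.125 and -0.06 m)), for 0.1 s.
2. still hooked on, it passes along the bar towards the line (15 to 50 mm from it) (x of level_seat in the frame of mark between -0.006 and 0.006 m and z of level_seat in the frame of mark between -0.004 and 0.008 m and angle between the y axis of level and the y axis of busbar, either way round below 0.08 rad and (y of level_seat in the frame of mark between 0.015 and 0.05 m or y of level_seat in the frame of mark between -0.05 and -0.015 m)), for 0.05 s.
3. it sits on the bar at the line (within 10 mm) (x of level_seat in the frame of mark between -0.006 and 0.006 m and z of level_seat in the frame of mark between -0.004 and 0.003 m and angle between the y axis of level and the y axis of busbar, either way round below 0.08 rad and y of level_seat in the frame of mark between -0.01 and 0.01 m), for 0.2 s.
4. the bar is level and the bubble is centred, with the level on the line (all of step 3 and angle between mark's own z axis and vertical below 0.003 rad and value of joint bubble between -0.0035 and 0.0035 m), for 0.3 s.
At the end, for the whole second after the job is handed in: The level is seated on the busbar at the line (within 10 mm along it), bar level within 3 mrad, bubble within 3.5 mm of the middle, all at rest, and the gripper still presses the level down: it bears on the bar with 9 to 40 N, its own weight (3.9 to 6.9 N) included (all of step 4 and contact force between level and busbar between 9 and 40 N and contact force between the fingers and level above 2 N and linear speed of level below 0.01 m/s); the arm keeps its last pose, push and grip.
It fails at once if another thing on the bench is pushed about (moved more than 30 mm) (distance of any of meter, spare_post, spanner, screwdriver, jar from where it was at the start of the episode above 0.03 m).
It also fails if it takes over 72 s, if anything falls off the work surface, if the arm or the gripper's body presses on something with over 40 N, if the wrist force passes 120 N, or if a joint passes its speed limit or range.

ROBOT

A 6-joint arm with a two-finger parallel gripper is mounted at the origin on the work surface. World frame = base frame: x ahead of the robot, y to its left, z up, the work surface at z = 0. Lengths are in m, angles in rad, forces in N, time in s.
With the tool pointing down it reaches from about 0.15 to 0.775 m from the base axis. Payload 6.1 kg.
Tool frame: the origin (TCP) lies between the finger pads; the fingertips stand 19 mm ahead of it and the grasp point (between the pads) is the TCP; z points along the fingers, x is the direction in which the jaws open and shut, and the axes are right-handed (so a half turn about z gives the same grasp; the last joint's range is limited). The gripper opens to 85 mm and grips with 20 to 120 N. Pads are 22 mm wide; open, the fingers measure 114 mm over their backs; the gripper's body (76 mm by 85 mm) begins 54 mm behind the grasp point. The pads swing forward as they close: fully open they stand 13 mm farther back than shut.
Start: joints at [1.126, 0.126, -0.04, 1.405, 0, 1.571], TCP at [0.226, 0.474, 0.219] pointing down, gripper open.
Joint ranges: [-2.72, 2.72], [-0.95, 1.95], [-1.27, 1.35], [-1.78, 2.02], [-1.46, 1.47], [-3.14, 3.14]. Speed limits (rad/s): [2.39, 2.39, 3.01, 3.14, 3.14, 3.14].

INTERFACE

Orientations are given as a rotation vector (axis times angle).
In Python, from rig import robot gives the robot as it stands. The module is installed in compiled form; this text tells all that it offers.
- The arm moves only by the tool jog_arm, never from a script. Its argument "plan" is a list that holds one entry, the list of rows, each a list of 7 numbers: the opening in per cent of the stroke, from 0 (shut) to 100 (fully open), then the shift along the tool's x, y, z in cm, then the turn, a rotation vector about the tool's x, y, z in rad. In form: [[[grip, dx, dy, dz, ax, ay, az], ...]]. A call has 1 to 12 rows; each row is the pose to reach, as a shift and turn from the pose commanded when the call began, along the tool's axes at that moment; what a row does not reach only later rows make up. A row lasts 1/8 s, in which the tool goes at most 62.5 mm and 10.7 degrees, less where a joint would pass 70% of its speed; a pose out of reach is approached as far as the arm can. A call with a gripper value outside its range is refused whole. The fingers move at their own pace and stop on an object; the grip force is fixed at half the most. Time passes only in rows, so rows that repeat a pose let the fingers close. It gives the time, the measured TCP pose, the force and the opening at its end, in the units of the state.
- robot.read_state(): the state, without advancing time (a new reading comes with each control period).
- robot.read_camera(name): name is "scene" or "top"; returns the picture (384x512x3 uint8, red, green, blue); there is no depth.
- robot.calibration(name): a dict with "fx", "fy", "cx", "cy" (pixels), "extrinsics" (4x4, takes a point from camera to world coordinates). Camera axes: x right, y down, z forward; pixel columns grow to the right and rows downward; lengths in m; the calibration is good to about 2 mm. A picture is of the moment at which its call begins. calibration takes no time and is no camera call.
- robot.close_job(): hands the job in, once; it reports no verdict.
The state is a dict: "time": time; "q": joint angles; "joint_velocities": joint speeds; "effort": joint torques, N m; "ee_pos": TCP position; "tcp_rot": TCP orientation; "ft_force": force on the tool from outside, world axes, zero at the start; "moment": the same for the moment, N m; "grip_width": finger opening in m.
Only numpy, scipy, OpenCV 4.12 (cv2) and the standard library are available. Lean on these libraries where they do the work, as an engineer would, in place of code of your own. Each camera call takes 0.05 s, during which the arm holds its last target. There are 200 camera calls.

## Working session

There is one attempt and no reset: what is moved stays moved. The work goes in short steps, Python scripts to look and compute and a tool call to move; the robot and the scene stay as the last step left them, time stands still between calls to the robot, and variables do not carry over. Pictures are saved under pics/ and viewed, about 8 in all and at most 12, crops included, and the job is handed in when it is done.

Besides the shell and the picture viewer there is one more tool, called after ">>>" by a JSON object that holds its "api" and its "payload". jog_arm: Moves the arm, as the interface text tells. Its arguments: {"type":"object","properties":{"plan":{"type":"array","items":{"type":"array","items":{"type":"array","items":{"type":"number"}}}}},"required":["plan"]}

```bash
mkdir -p pics; cat > h.py <<'E'
import numpy as np, cv2
from rig import robot
from scipy.spatial.transform import Rotation as R
def snap(c,name,crop=None,scale=1):
    im=robot.read_camera(c)[:,:,::-1]
    np.save('pics/'+name+'.npy',im)
    if crop: im=im[crop[1]:crop[3],crop[0]:crop[2]]
    im=cv2.resize(im,None,fx=scale,fy=scale,interpolation=cv2.INTER_CUBIC)
    cv2.imwrite('pics/'+name+'.png',im)
def pix2w(c,u,v,z):
    k=robot.calibration(c);E=np.array(k['extrinsics'])
    d=E[:3,:3]@np.array([(u-k['cx'])/k['fx'],(v-k['cy'])/k['fy'],1]);o=E[:3,3]
    return o+d*(z-o[2])/d[2]
def w2pix(c,p):
    k=robot.calibration(c);E=np.array(k['extrinsics'])
    q=E[:3,:3].T@(np.array(p)-E[:3,3]);return np.array([k['cx']+k['fx']*q[0]/q[2],k['cy']+k['fy']*q[1]/q[2]])
E
python3 - <<'E'
from h import *
a=robot.read_camera('scene')[:,:,::-1];b=robot.read_camera('top')[:,:,::-1]
cv2.imwrite('pics/s0.png',cv2.resize(a,(800,600)));cv2.imwrite('pics/t0.png',cv2.resize(b,(800,600)))
np.save('pics/s0.npy',a);np.save('pics/t0.npy',b)
np.set_printoptions(precision=3,suppress=True)
for c in('scene','top'):
    k=robot.calibration(c);print(k)
s=robot.read_state();print(s)
print(R.from_rotvec(s['tcp_rot']).as_matrix())
E
```

```text
{'fx': 396.8041007021305, 'fy': 396.8041007021305, 'cx': 264.3782194473596, 'cy': 192.75071767406234, 'extrinsics': array([[-0.834,  0.393, -0.388,  1.008],
       [ 0.552,  0.616, -0.562,  0.732],
       [ 0.018, -0.683, -0.73 ,  0.993],
       [ 0.   ,  0.   ,  0.   ,  1.   ]])}
{'fx': 399.02108953738076, 'fy': 399.02108953738076, 'cx': 256.55952341671457, 'cy': 193.27989550668755, 'extrinsics': array([[ 0.015, -0.987,  0.161,  0.383],
       [-1.   , -0.018, -0.016,  0.076],
       [ 0.019, -0.161, -0.987,  1.148],
       [ 0.   ,  0.   ,  0.   ,  1.   ]])}
{'time': 0.1, 'q': array([ 1.126,  0.126, -0.041,  1.405, -0.   ,  1.571]), 'joint_velocities': array([ 0.001, -0.002,  0.005,  0.   ,  0.   , -0.001]), 'effort': array([ -0.001, -43.69 ,  35.36 ,   0.014,   0.   ,   0.   ]), 'ee_pos': array([0.226, 0.474, 0.218]), 'tcp_rot': array([ 2.656,  1.676, -0.002]), 'ft_force': array([ 0.45 ,  0.411, -0.101]), 'moment': array([ 0.01 ,  0.037, -0.011]), 'grip_width': 0.08493139854978121}
[[ 0.43   0.903 -0.001]
 [ 0.903 -0.43  -0.001]
 [-0.001  0.    -1.   ]]
```

View pics/s0.png

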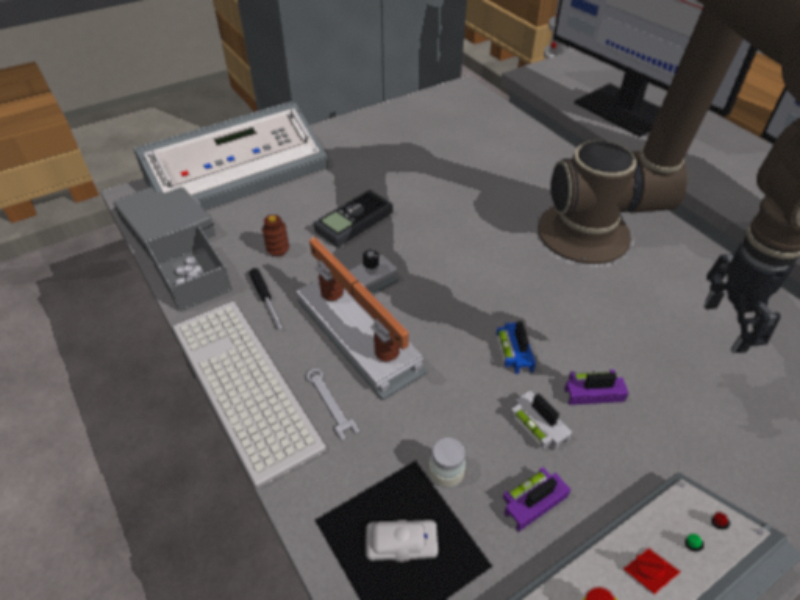

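View pics/t0.png

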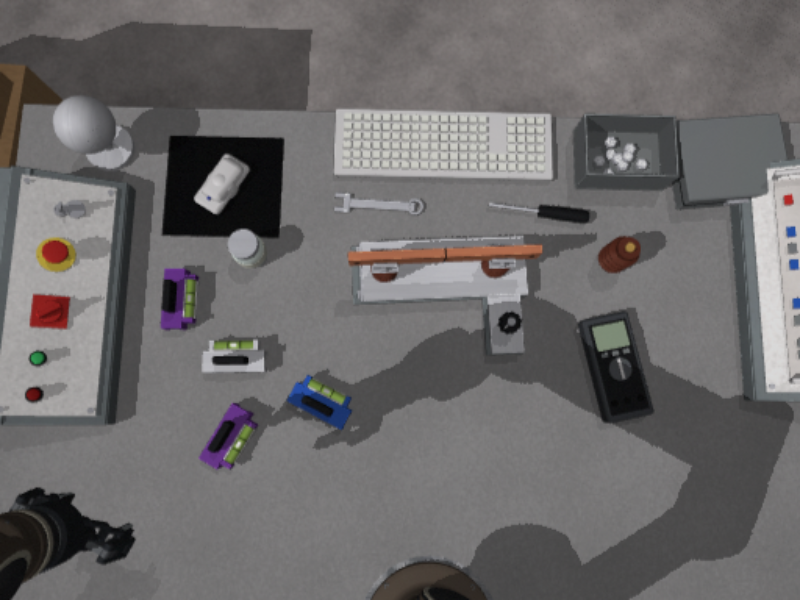

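Level candidates (800×600 top view): silver (233,355), blue (320,402), purple (180,298) and purple (228,437). The silver one is the aluminium level. Next I take close crops of it and the stand.

```bash
python3 - <<'E'
from h import *
b=np.load('pics/t0.npy');
# level crop x 120-180,y 205-245 ; stand crop x 215-355, y 145-230
A=cv2.resize(b[207:247,120:180],None,fx=8,fy=8,interpolation=cv2.INTER_CUBIC)
B=cv2.resize(b[148:232,216:356],None,fx=5,fy=5,interpolation=cv2.INTER_CUBIC)
C=np.zeros((320+420-150,700,3),np.uint8)
A=cv2.resize(b[210:240,122:177],None,fx=5,fy=5,interpolation=cv2.INTER_CUBIC)
C=np.zeros((150+420,700,3),np.uint8);C[:150,:275]=A;C[150:]=B
cv2.imwrite('pics/c1.png',C)
E
```

```text
(no output)
```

View pics/c1.png

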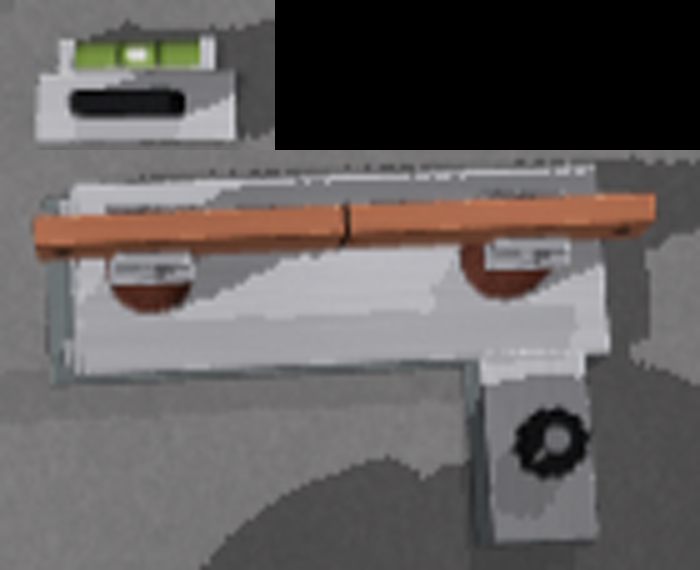

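```bash
python3 - <<'E'
from h import *
np.set_printoptions(precision=4,suppress=True)
A=lambda x,y:(122+(x+.5)/5-.5,210+(y+.5)/5-.5)
B=lambda x,y:(216+(x+.5)/5-.5,148+(y-150+.5)/5-.5)
P=lambda n,uv,z:print(n,pix2w('top',*uv,z))
P('rib l',A(70,102),.066);P('rib r',A(185,102),.066);P('rib far',A(127,88),.066);P('rib near',A(127,117),.066)
P('body nl',A(36,140),.03);P('body nr',A(236,139),.03);P('body fl',A(40,73),.03);P('body fr',A(236,70),.03)
P('bar fl',B(34,216),.158);P('bar fr',B(655,194),.158);P('bar nr',B(655,223),.158);P('bar nl',B(34,247),.158);P('mark far',B(345,205),.158)
P('bar n_r bottom',B(655,223),.118)
P('stub',B(558,438),.088);P('knob',B(551,443),.084)
E
```

```text
rib l [0.4539 0.3821 0.066 ]
rib r [0.4549 0.3204 0.066 ]
rib far [0.4619 0.352  0.066 ]
rib near [0.4463 0.3511 0.066 ]
body nl [0.4349 0.4097 0.03  ]
body nr [0.4372 0.2993 0.03  ]
body fl [0.4721 0.4099 0.03  ]
body fr [0.4756 0.3012 0.03  ]
bar fl [0.627  0.1477 0.158 ]
bar fr [ 0.6449 -0.1699  0.158 ]
bar nr [ 0.6296 -0.1696  0.158 ]
bar nl [0.6109 0.1472 0.158 ]
mark far [ 0.6359 -0.0108  0.158 ]
bar n_r bottom [ 0.6396 -0.1795  0.118 ]
stub [ 0.5273 -0.1321  0.088 ]
knob [ 0.5251 -0.129   0.084 ]
```

```bash
cat >> h.py <<'E'
def row(x,y,z,yaw=None,cmd=None):
    "shift (cm) and az from measured (or given commanded) pose to a tool-down target"
    s=robot.read_state();M=R.from_rotvec(s['tcp_rot']).as_matrix()
    p=s['ee_pos'] if cmd is None else np.array(cmd)
    psi=np.arctan2(M[1,0],M[0,0])
    d=M.T@(np.array([x,y,z])-p)*100
    az=0 if yaw is None else (psi-yaw+np.pi)%(2*np.pi)-np.pi
    print('row',np.round(d,2),'az',round(az,3))
E
python3 - <<'E'
from h import *
row(.4545,.352,.20,.02);row(.4545,.352,.056,.02)
E
```

```text
row [-1.13 25.88  1.8 ] az 1.106
row [-1.11 25.88 16.2 ] az 1.106
```

>>> {"api": "jog_arm", "payload": {"plan": [[[50,-1.1,25.9,1.8,0,0,1.106],[50,-1.1,25.9,1.8,0,0,1.106],[50,-1.1,25.9,1.8,0,0,1.106],[50,-1.1,25.9,1.8,0,0,1.106],[50,-1.1,25.9,1.8,0,0,1.106],[50,-1.1,25.9,1.8,0,0,1.106],[50,-1.1,25.9,1.8,0,0,1.106],[50,-1.1,25.9,1.8,0,0,1.106],[50,-1.1,25.9,1.8,0,0,1.106],[50,-1.1,25.9,10,0,0,1.106],[50,-1.1,25.9,10,0,0,1.106],[50,-1.1,25.9,10,0,0,1.106]]]}}

```text
time: 1.6
ee_pos: [0.4537, 0.3519, 0.117]
tcp_rot: [3.139, 0.033, -0.004]
ft_force: [-1.3, -0.7, 0.5]
grip_width: 0.0426
```

```bash
python3 - <<'E'
from h import *
snap('scene','s1',(300,190,420,310),5)
row(.4545,.352,.056,.02)
E
```

```text
row [-0.    0.05  6.27] az 0.001
```

View pics/s1.png

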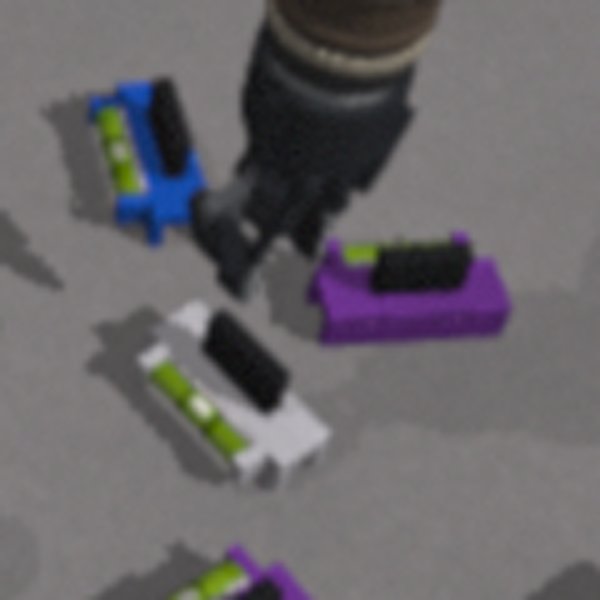

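The silver level is free under the open fingers (rib at (245,360) in the crop). I go down and grip it.

>>> {"api": "jog_arm", "payload": {"plan": [[[50,0,0,3,0,0,0],[50,0,0,5,0,0,0],[50,0,0,6.1,0,0,0],[50,0,0,6.1,0,0,0],[50,0,0,6.1,0,0,0],[0,0,0,6.1,0,0,0],[0,0,0,6.1,0,0,0],[0,0,0,6.1,0,0,0],[0,0,0,6.1,0,0,0],[0,0,0,6.1,0,0,0],[0,0,0,6.1,0,0,0]]]}}

```text
time: 3.02
ee_pos: [0.4549, 0.3525, 0.0576]
tcp_rot: [3.141, 0.031, -0.0]
ft_force: [-0.8, -0.7, -0.6]
grip_width: 0.0001
```

The fingers shut fully, so the grip missed. I look before doing anything else.

```bash
python3 - <<'E'
from h import *
a=robot.read_camera('scene')[:,:,::-1];b=robot.read_camera('top')[:,:,::-1]
A=cv2.resize(a[190:310,300:420],(480,480),interpolation=cv2.INTER_CUBIC)
B=cv2.resize(b[190:290,110:190-0],(320,400),interpolation=cv2.INTER_CUBIC)
C=np.zeros((480,800,3),np.uint8);C[:,:480]=A;C[:400,480:]=B
cv2.imwrite('pics/c2.png',C)
E
```

```text
(no output)
```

View pics/c2.png

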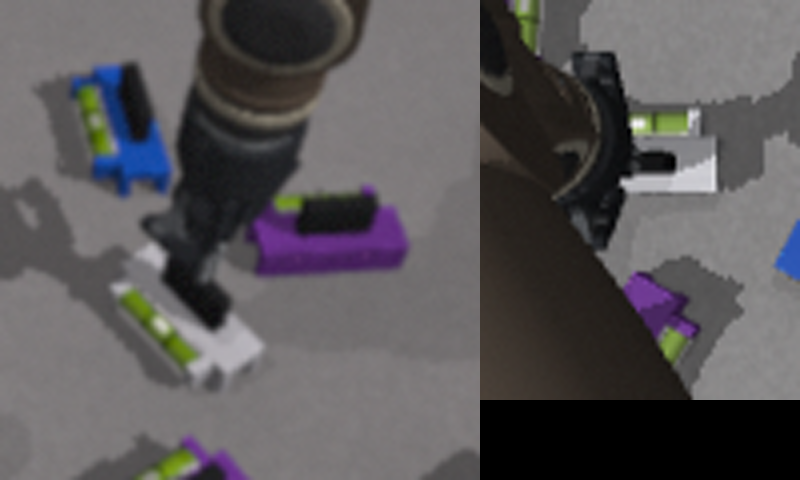

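```bash
python3 - <<'E'
from h import *
print(robot.read_state()['grip_width'],robot.read_state()['time'])
f=lambda p:((w2pix('scene',p)-[300,190])*4).round(0)
g=lambda p:((w2pix('top',p)-[110,190])*4+[480,0]).round(0)
for n,p in dict(tcp=(.4549,.3525,.0576),tip=(.4549,.3525,.0386),ribN=(.4555,.324,.066),ribP=(.4540,.380,.066),palm=(.4549,.3525,.1116),vial=(.484,.353,.03),bodyNr=(.437,.299,.03)).items(): print(n,f(p),g(p))
b=np.load('pics/s1.npy')
E
```

```text
0.0002400522863426169 3.125
tcp [193. 280.] [630. 160.]
tip [188. 295.] [637. 162.]
ribN [167. 245.] [669. 159.]
ribP [223. 301.] [586. 160.]
palm [206. 235.] [609. 154.]
vial [155. 321.] [641. 121.]
bodyNr [156. 238.] [716. 190.]
```

>>> {"api": "jog_arm", "payload": {"plan": [[[0,0,0,-0.5,0,0,0],[0,0,0,-1.5,0,0,0],[0,0,0,-2.5,0,0,0],[0,0,0,-2.5,0,0,0],[0,0,0,-2.5,0,0,0]]]}}

```text
time: 3.75
ee_pos: [0.455, 0.3526, 0.0828]
tcp_rot: [-3.141, -0.031, -0.0]
ft_force: [1.2, 0.3, -0.2]
grip_width: 0.0003
```

```bash
python3 - <<'E'
from h import *
print(robot.read_state())
snap('scene','s2',(320,210,400,290),7)
E
```

```text
{'time': 3.75, 'q': array([ 6.59241220e-01,  2.52806058e-01, -1.84472234e-01,  1.13331477e+00,
       -1.38278964e-05,  2.21004118e+00]), 'joint_velocities': array([ 0.00173713,  0.00741481, -0.00909002, -0.00218139, -0.0014271 ,
        0.00039238]), 'effort': array([ 3.52783391e-04, -5.10193133e+01,  3.44971490e+01, -3.81757218e-04,
        1.69846130e-04, -2.56896618e-05]), 'ee_pos': array([0.45497795, 0.35255239, 0.08276587]), 'tcp_rot': array([-3.14132375e+00, -3.14085800e-02, -2.67445292e-04]), 'ft_force': array([ 1.22818147,  0.26254928, -0.15957777]), 'moment': array([ 0.01565897, -0.01621543,  0.0302338 ]), 'grip_width': 0.0003047039553814462}
```

View pics/s2.png

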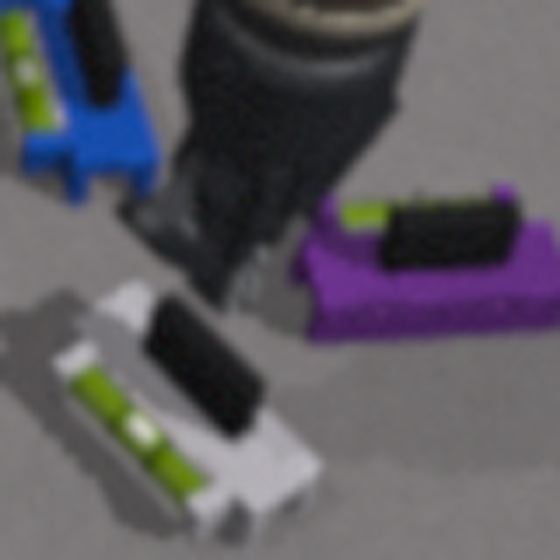

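```bash
python3 - <<'E'
from h import *
f=lambda p:((w2pix('scene',p)-[320,210])*7).round(0)
for n,p in dict(tcp=(.455,.3525,.0828),tip=(.455,.3525,.0638),tipup=(.455,.3525,.0938),ribN=(.4555,.324,.066),ribP=(.4540,.380,.066),bodyNr=(.437,.299,.03)).items(): print(n,f(p))
F=lambda x,y:(320+(x+.5)/7-.5,210+(y+.5)/7-.5)
for n,x,y,z in [('ribNend',160,305,.066),('ribPend',258,385,.066),('corner body P near',322,465,.03)]: print(n,pix2w('scene',*F(x,y),z))
print(pix2w('scene',*F(220,305),.0638))
E
```

```text
tcp [208. 314.]
tip [200. 341.]
tipup [213. 298.]
ribN [152. 288.]
ribP [250. 386.]
bodyNr [133. 276.]
ribNend [0.45825462 0.33003627 0.066     ]
ribPend [0.4508193  0.37962664 0.066     ]
corner body P near [0.43325342 0.40779001 0.03      ]
[0.43653725 0.34223136 0.0638    ]
```

The visible fingertip sits nearer the TCP height than 19 mm ahead of it, and at TCP z = 0.083 the shut tips don't touch the rib. I retry the grip lower, watching the force.

>>> {"api": "jog_arm", "payload": {"plan": [[[50,0,0,0,0,0,0],[50,0,0,0,0,0,0],[50,0,0,0,0,0,0],[50,0,0,0,0,0,0],[50,0,0,2.0,0,0,0],[50,0,0,3.0,0,0,0],[50,0,0,3.3,0,0,0],[50,0,0,3.3,0,0,0],[50,0,0,3.3,0,0,0]]]}}

```text
time: 4.92
ee_pos: [0.4553, 0.3528, 0.0503]
tcp_rot: [-3.141, -0.031, -0.001]
ft_force: [0.4, 0.3, -0.2]
grip_width: 0.0425
```

>>> {"api": "jog_arm", "payload": {"plan": [[[0,0,0,0,0,0,0],[0,0,0,0,0,0,0],[0,0,0,0,0,0,0],[0,0,0,0,0,0,0],[0,0,0,0,0,0,0],[0,0,0,0,0,0,0]]]}}

```text
time: 5.68
ee_pos: [0.4549, 0.3527, 0.0502]
tcp_rot: [-3.141, -0.032, -0.0]
ft_force: [-2.1, -0.4, 6.1]
grip_width: 0.011
```

>>> {"api": "jog_arm", "payload": {"plan": [[[0,0,0,0,0,0,0],[0,0,0,0,0,0,0],[0,0,0,-0.5,0,0,0],[0,0,0,-1.5,0,0,0],[0,0,0,-2,0,0,0],[0,0,0,-2,0,0,0],[0,0,0,-2,0,0,0]]]}}

```text
time: 6.55
ee_pos: [0.4549, 0.3524, 0.0695]
tcp_rot: [3.141, 0.031, -0.0]
ft_force: [-0.2, -0.3, -6.6]
grip_width: 0.0112
```

```bash
python3 - <<'E'
from h import *
print(robot.read_state()['ft_force'],robot.read_state()['grip_width'],robot.read_state()['moment'])
snap('scene','s3',(320,210,400,290),7)
E
```

```text
[-0.23852597 -0.28483011 -6.56789895] 0.01123154885915292 [-0.0430385   0.01335835  0.03733853]
```

View pics/s3.png

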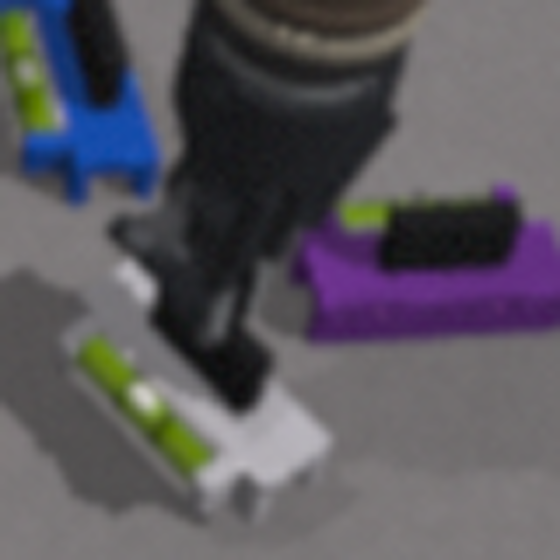

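The level is lifted (6.6 N), but the grip is shallow: the tips sit roughly 8 mm or more short of the TCP. I set it down and regrip about 11 mm deeper.

>>> {"api": "jog_arm", "payload": {"plan": [[[0,0,0,1.5,0,0,0],[0,0,0,1.9,0,0,0],[0,0,0,1.9,0,0,0],[45,0,0,1.9,0,0,0],[45,0,0,1.9,0,0,0],[45,0,0,1.9,0,0,0],[45,0,0,1.9,0,0,0],[45,0,0,2.5,0,0,0],[45,0,0,3.0,0,0,0],[45,0,0,3.0,0,0,0],[45,0,0,3.0,0,0,0]]]}}

```text
time: 7.98
ee_pos: [0.4549, 0.3525, 0.0396]
tcp_rot: [3.141, 0.031, -0.0]
ft_force: [0.2, -0.3, 0.3]
grip_width: 0.0383
```

>>> {"api": "jog_arm", "payload": {"plan": [[[0,0,0,0,0,0,0],[0,0,0,0,0,0,0],[0,0,0,0,0,0,0],[0,0,0,0,0,0,0],[0,0,0,0,0,0,0],[0,0,0,0,0,0,0]]]}}

```text
time: 8.72
ee_pos: [0.4548, 0.3527, 0.04]
tcp_rot: [-3.141, -0.032, 0.0]
ft_force: [-3.4, 0.1, 5.0]
grip_width: 0.0123
```

```bash
python3 - <<'E'
from h import *
row(.4548,.3527,.225,.0575);row(.6232,.0788,.225,.0575)
E
```

```text
row [-0.00e+00 -1.00e-02 -1.85e+01] az -0.037
row [ 16.28  27.71 -18.51] az -0.037
```

>>> {"api": "jog_arm", "payload": {"plan": [[[0,0,0,-3,0,0,0],[0,0,0,-8,0,0,0],[0,0,0,-13,0,0,0],[0,0,0,-18.5,0,0,0],[0,2,3.4,-18.5,0,0,-0.037],[0,4.5,7.7,-18.5,0,0,-0.037],[0,7,11.9,-18.5,0,0,-0.037],[0,9.5,16.2,-18.5,0,0,-0.037],[0,12,20.4,-18.5,0,0,-0.037],[0,14.5,24.7,-18.5,0,0,-0.037],[0,16.3,27.7,-18.5,0,0,-0.037],[0,16.3,27.7,-18.5,0,0,-0.037]]]}}

```text
time: 10.22
ee_pos: [0.6243, 0.0759, 0.222]
tcp_rot: [3.139, 0.083, -0.005]
ft_force: [-0.2, 0.7, -6.5]
grip_width: 0.0124
```

```bash
python3 - <<'E'
from h import *
s=robot.read_state();print(s['ee_pos'],s['ft_force'],s['grip_width'],s['moment'])
row(.6232,.0788,.195,.0575);row(.6232,.0788,.182,.0575)
b=robot.read_camera('top')[:,:,::-1];a=robot.read_camera('scene')[:,:,::-1]
C=np.zeros((450,800,3),np.uint8)
C[:,:400]=cv2.resize(a[140:230,195:275],(400,450),interpolation=cv2.INTER_CUBIC)
C[:,400:]=cv2.resize(b[120:210,210:290],(400,450),interpolation=cv2.INTER_CUBIC)
cv2.imwrite('pics/c3.png',C)
E
```

```text
[0.62426091 0.07592914 0.22203373] [-0.174125    0.71751054 -6.49358117] 0.012422091970330774 [1.12555345e-01 5.83313053e-02 1.71280201e-05]
row [-0.08 -0.3   2.7 ] az -0.005
row [-0.08 -0.3   4.  ] az -0.005
```

View pics/c3.png

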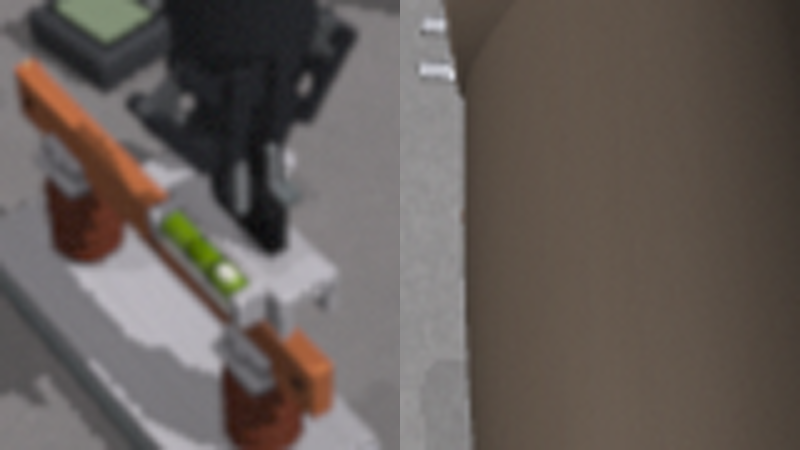

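>>> {"api": "jog_arm", "payload": {"plan": [[[0,0,0,0,0,0,0],[0,0,0,0,0,0,0],[0,0,0,0,0,0,0],[0,0,0,0,0,0,0]]]}}

```text
time: 10.82
ee_pos: [0.6234, 0.0792, 0.2249]
tcp_rot: [3.14, 0.09, 0.0]
ft_force: [0.4, 0.1, -6.9]
grip_width: 0.0123
```

```bash
python3 - <<'E'
from h import *
row(.6232,.0788,.200,.0575);row(.6232,.0788,.182,.0575)
E
```

```text
row [-0.02  0.04  2.49] az 0.0
row [-0.02  0.04  4.29] az 0.0
```

>>> {"api": "jog_arm", "payload": {"plan": [[[0,0,0,1.5,0,0,0],[0,0,0,2.5,0,0,0],[0,0,0,2.8,0,0,0],[0,0,0,3.1,0,0,0],[0,0,0,3.4,0,0,0],[0,0,0,3.4,0,0,0]]]}}

```text
time: 11.58
ee_pos: [0.6235, 0.0788, 0.1906]
tcp_rot: [3.14, 0.089, -0.0]
ft_force: [-0.5, 0.7, -5.9]
grip_width: 0.0124
```

>>> {"api": "jog_arm", "payload": {"plan": [[[0,0,0,0.5,0,0,0],[0,0,0,0.9,0,0,0],[0,0,0,1.0,0,0,0],[0,0,0,1.1,0,0,0],[0,0,0,1.1,0,0,0]]]}}

```text
time: 12.2
ee_pos: [0.6235, 0.0788, 0.1797]
tcp_rot: [3.14, 0.09, 0.0]
ft_force: [-0.2, 0.6, -5.2]
grip_width: 0.0119
```

>>> {"api": "jog_arm", "payload": {"plan": [[[0,0,0,0.06,0,0,0],[0,0,0,0.06,0,0,0],[0,0,0,0.06,0,0,0]]]}}

```text
time: 12.58
ee_pos: [0.6235, 0.0788, 0.1792]
tcp_rot: [3.14, 0.09, 0.0]
ft_force: [0.3, -0.1, -6.9]
grip_width: 0.0122
```

>>> {"api": "jog_arm", "payload": {"plan": [[[0,0,0,0.05,0,0,0],[0,0,0,0.1,0,0,0],[0,0,0,0.1,0,0,0],[0,0,0,0.1,0,0,0]]]}}

```text
time: 13.08
ee_pos: [0.6235, 0.0788, 0.1781]
tcp_rot: [-3.14, -0.089, 0.0]
ft_force: [0.3, -0.1, -6.0]
grip_width: 0.0122
```

>>> {"api": "jog_arm", "payload": {"plan": [[[0,0,0,0.05,0,0,0],[0,0,0,0.1,0,0,0],[0,0,0,0.15,0,0,0],[0,0,0,0.15,0,0,0]]]}}

```text
time: 13.58
ee_pos: [0.6236, 0.0785, 0.1775]
tcp_rot: [3.14, 0.089, 0.002]
ft_force: [-2.6, -3.2, 3.2]
grip_width: 0.0123
```

>>> {"api": "jog_arm", "payload": {"plan": [[[0,0,0,-0.12,0,0,0],[0,0,1,-0.12,0,0,0],[0,0,2,-0.11,0,0,0],[0,0,3,-0.1,0,0,0],[0,0,4,-0.08,0,0,0],[0,0,5,-0.07,0,0,0],[0,0,6,-0.06,0,0,0],[0,0,7,-0.05,0,0,0],[0,0,8,-0.03,0,0,0],[0,0,9,-0.02,0,0,0],[0,0,9,-0.02,0,0,0],[0,0,9,-0.02,0,0,0]]]}}

```text
time: 15.08
ee_pos: [0.6287, -0.0113, 0.1769]
tcp_rot: [3.14, 0.089, 0.0]
ft_force: [0.1, -0.6, -4.1]
grip_width: 0.0123
```

>>> {"api": "jog_arm", "payload": {"plan": [[[0,0,0,0.06,0,0,0],[0,0,0,0.06,0,0,0],[40,0,0,0.06,0,0,0],[40,0,0,0.06,0,0,0],[40,0,0,0.06,0,0,0],[40,0,0,0.06,0,0,0],[40,0,0,-1,0,0,0],[40,0,0,-4,0,0,0],[80,0,0,-7,0,0,0],[80,0,0,-7,0,0,0]]]}}

```text
time: 16.32
ee_pos: [0.6298, -0.011, 0.2504]
tcp_rot: [3.14, 0.09, 0.009]
ft_force: [0.5, 0.6, 0.3]
grip_width: 0.0682
```

```bash
python3 - <<'E'
from h import *
row(.526,-.1285,.20,-.2+3.0);row(.526,-.1285,.20,-.2)
print(robot.read_state()['q'])
E
```

```text
row [-11.06  11.14   4.98] az -2.743
row [-11.06  11.14   4.98] az 0.257
[-1.74905747e-02  3.31916017e-01  2.90049969e-01  1.52344382e+00
  1.75326806e-05  1.49628728e+00]
```

>>> {"api": "jog_arm", "payload": {"plan": [[[80,-4,4,0,0,0,-0.18],[80,-8,8,0,0,0,-0.36],[80,-11.1,11.1,0,0,0,-0.54],[80,-11.1,11.1,0,0,0,-0.72],[80,-11.1,11.1,2,0,0,-0.9],[80,-11.1,11.1,4,0,0,-1.08],[80,-11.1,11.1,5,0,0,-1.26],[80,-11.1,11.1,5,0,0,-1.44],[80,-11.1,11.1,5,0,0,-1.6],[80,-11.1,11.1,5,0,0,-1.6]]]}}

```text
time: 17.58
ee_pos: [0.5238, -0.1281, 0.1964]
tcp_rot: [-2.125, -2.313, 0.0]
ft_force: [0.4, -0.5, -0.2]
grip_width: 0.0681
```

>>> {"api": "jog_arm", "payload": {"plan": [[[80,0,0,0,0,0,-0.18],[80,0,0,0,0,0,-0.36],[80,0,0,0,0,0,-0.54],[80,0,0,0,0,0,-0.72],[80,0,0,0,0,0,-0.9],[80,0,0,0,0,0,-1.08],[80,0,0,0,0,0,-1.14],[80,0,0,0,0,0,-1.14],[80,0,0,0,0,0,-1.14],[80,0,0,0,0,0,-1.14]]]}}

```text
time: 18.82
ee_pos: [0.5241, -0.1281, 0.1968]
tcp_rot: [-0.54, -3.095, 0.0]
ft_force: [1.1, -1.1, 0.0]
grip_width: 0.0685
```

```bash
python3 - <<'E'
from h import *
np.set_printoptions(precision=3,suppress=True)
s=robot.read_state();print(s['q'],s['ee_pos'])
row(.526,-.1285,.09);row(.526,-.1285,.052)
b=robot.read_camera('top')[:,:,::-1];a=robot.read_camera('scene')[:,:,::-1]
np.save('pics/s4.npy',a);np.save('pics/t4.npy',b)
f=lambda c,p:w2pix(c,p).round(1)
print(f('scene',(.657,-.009,.186)),f('top',(.657,-.009,.186)))
C=np.zeros((480,800,3),np.uint8)
C[:,:400]=cv2.resize(a[140:212,200:260],(400,480),interpolation=cv2.INTER_CUBIC)
C[:,400:]=cv2.resize(b[125:197,250:310],(400,480),interpolation=cv2.INTER_CUBIC)
cv2.imwrite('pics/c4.png',C)
E
```

```text
[-0.24   0.154 -0.055  1.362 -0.    -1.465] [ 0.524 -0.128  0.197]
row [-0.19  0.03 10.68] az 0
row [-0.19  0.03 14.48] az 0
[218.8 177.9] [284.9 147.6]
```

View pics/c4.png

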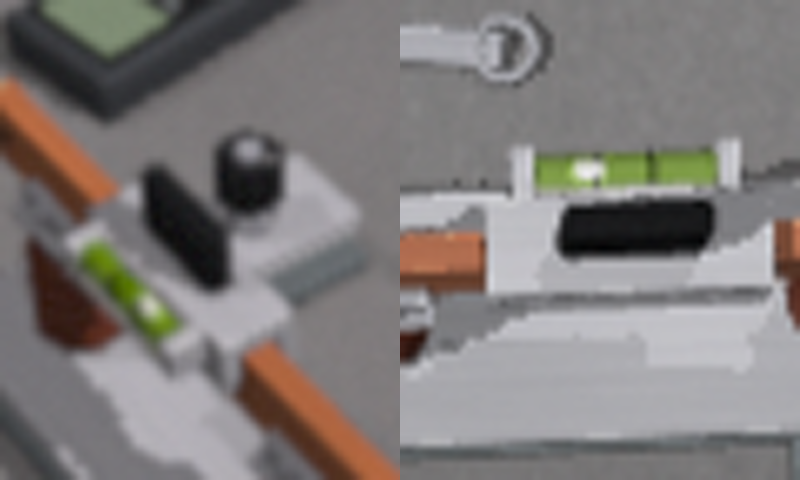

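```bash
python3 - <<'E'
from h import *
k=400/60
for x,y,z in[(250,150,.086),(250,147,.084)]: print(pix2w('scene',200+(x+.5)/k-.5,140+(y+.5)/k-.5,z))
print(pix2w('scene',200+(250+.5)/k-.5,140+(214.5)/k-.5,.056))
E
```

```text
[ 0.52505225 -0.13401365  0.086     ]
[ 0.52283718 -0.13785269  0.084     ]
[ 0.53374258 -0.12131797  0.056     ]
```

>>> {"api": "jog_arm", "payload": {"plan": [[[80,-0.19,0,5,0,0,0],[80,-0.19,0,10,0,0,0],[80,-0.19,0,12,0,0,0],[80,-0.19,0,13,0,0,0],[80,-0.19,0,14,0,0,0],[80,-0.19,0,14.2,0,0,0],[80,-0.19,0,14.2,0,0,0],[80,-0.19,0,14.2,0,0,0]]]}}

```text
time: 19.92
ee_pos: [0.5264, -0.1289, 0.0555]
tcp_rot: [0.538, 3.094, -0.0]
ft_force: [-0.7, -0.3, 0.1]
grip_width: 0.0682
```

>>> {"api": "jog_arm", "payload": {"plan": [[[0,0,0,0,0,0,0],[0,0,0,0,0,0,0],[0,0,0,0,0,0,0],[0,0,0,0,0,0,0],[0,0,0,0,0,0,0],[0,0,0,0,0,0,0]]]}}

```text
time: 20.68
ee_pos: [0.5281, -0.1295, 0.0562]
tcp_rot: [0.538, 3.09, -0.001]
ft_force: [4.5, -2.4, 3.1]
grip_width: 0.036
```

>>> {"api": "jog_arm", "payload": {"plan": [[[0,-0.17,0,0,0,0,0.12],[0,-0.17,0,0,0,0,0.24],[0,-0.17,0,0,0,0,0.36],[0,-0.17,0,0,0,0,0.48],[0,-0.17,0,0,0,0,0.6],[0,-0.17,0,0,0,0,0.72],[0,-0.17,0,0,0,0,0.84],[0,-0.17,0,0,0,0,0.96],[0,-0.17,0,0,0,0,1.08],[0,-0.17,0,0,0,0,1.2],[0,-0.17,0,0,0,0,1.2]]]}}

```text
time: 22.05
ee_pos: [0.5301, -0.1321, 0.0562]
tcp_rot: [2.19, 2.242, -0.001]
ft_force: [6.5, -10.4, 0.8]
grip_width: 0.0354
```

>>> {"api": "jog_arm", "payload": {"plan": [[[0,0,0,0,0,0,0.12],[0,0,0,0,0,0,0.24],[0,0,0,0,0,0,0.36],[0,0,0,0,0,0,0.48],[0,0,0,0,0,0,0.6],[0,0,0,0,0,0,0.6],[0,0,0,0,0,0,0.6],[0,0,0,0,0,0,0.6],[0,0,0,0,0,0,0.6],[0,0,0,0,0,0,0.6],[0,0,0,0,0,0,0.6],[0,0,0,0,0,0,0.6]]]}}

```text
time: 23.55
ee_pos: [0.5296, -0.1337, 0.0562]
tcp_rot: [2.752, 1.494, -0.001]
ft_force: [4.9, -14.9, 0.6]
grip_width: 0.0353
```

```bash
cat >> h.py <<'E'
def bub(im,box,show=None):
    "top view: bubble centre relative to green vial middle, mm; bubble=whitish in vial, lines=dark dips"
    x0,y0,x1,y1=box;c=im[y0:y1,x0:x1].astype(float)
    g=(c[:,:,1]-c[:,:,0]) # G-B, green saturated
    rows=np.argsort(g.sum(1))[-2:]
    return rows+y0, np.round(g[rows].mean(0)).astype(int), np.round(c[rows].mean(0)[:,0]).astype(int), np.round(c[rows].mean(0)[:,1]).astype(int)
E
python3 - <<'E'
from h import *
np.set_printoptions(linewidth=200)
box=(264,144,306,158)
print(bub(np.load('pics/t4.npy'),box))
im=robot.read_camera('top')[:,:,::-1];np.save('pics/t5.npy',im);print(bub(im,box))
s=robot.read_state();print(s['ft_force'],s['moment'],s['q'][5],s['ee_pos'])
E
```

```text
(array([150, 151]), array([ 0, -2, -3, -6, -5, -4, 50, 82, 83, 84, 83, 86, 41,  6,  5,  3, 41, 80, 84, 84, 84, 84, 84, 63, 63, 82, 84, 82, 82, 82, 82, 82, 82, 42, -4, -4, -4, -2,  0,  0,  0, -1]), array([124, 124, 140, 197, 198, 203,  76,  70,  72,  71,  70,  92, 169, 217, 220, 195, 155,  78,  71,  71,  72,  72,  72,  44,  59,  70,  70,  74,  73,  74,  74,  74,  71, 100, 195, 195, 196,  93,
       102, 102, 102,  87]), array([123, 123, 138, 192, 193, 199, 125, 153, 155, 154, 153, 178, 210, 224, 224, 198, 196, 158, 156, 155, 156, 155, 156, 108, 122, 152, 154, 156, 156, 156, 156, 156, 152, 142, 191, 191, 191,  91,
       102, 102, 102,  86]))
(array([150, 151]), array([ 0, -2, -4, -5, -6, 17, 78, 84, 84, 85, 84, 84, 84, 86, 84, 48, 28, 16, 16, 16, 58, 84, 84, 56, 80, 84, 84, 83, 82, 78, 78, 78, 78, 21, -4, -5, -3, -2,  0,  0,  0,  0]), array([124, 124, 192, 200, 198, 151,  77,  72,  72,  72,  73,  72,  72,  72,  61,  60, 183, 203, 204, 204, 126,  74,  66,  50,  74,  74,  74,  75,  74,  80,  80,  80,  74, 171, 198, 196, 172, 110,
       104, 106, 111,  90]), array([125, 123, 188, 196, 193, 168, 154, 156, 157, 157, 158, 157, 157, 158, 144, 109, 211, 220, 220, 220, 184, 157, 150, 106, 154, 158, 158, 158, 156, 158, 158, 158, 152, 192, 194, 190, 170, 108,
       104, 105, 110,  90]))
[  4.14367002 -15.54893969   0.52038305] [-2.92381185 -0.87079973 -0.10704042] 0.33338993932089656 [ 0.52960623 -0.13369564  0.05618836]
```

>>> {"api": "jog_arm", "payload": {"plan": [[[0,-0.2,0.2,0,0,0,0],[0,-0.35,0.38,0,0,0,0.12],[0,-0.35,0.38,0,0,0,0.24],[0,-0.35,0.38,0,0,0,0.36],[0,-0.35,0.38,0,0,0,0.48],[0,-0.35,0.38,0,0,0,0.52],[0,-0.35,0.38,0,0,0,0.52],[0,-0.35,0.38,0,0,0,0.52]]]}}

```text
time: 24.6
ee_pos: [0.5286, -0.1348, 0.0561]
tcp_rot: [3.052, 0.741, 0.0]
ft_force: [-3.9, -1.7, 9.2]
grip_width: 0.0358
```

>>> {"api": "jog_arm", "payload": {"plan": [[[0,0,0,0,0,0,0],[0,0,0,0,0,0,0],[0,0,0,0,0,0,0],[0,0,0,0,0,0,0],[0,0,0,0,0,0,0],[0,0,0,0,0,0,0],[0,0,0,0,0,0,0],[0,0,0,0,0,0,0],[0,0,0,0,0,0,0],[0,0,0,0,0,0,0],[0,0,0,0,0,0,0],[0,0,0,0,0,0,0]]]}}

```text
time: 26.1
ee_pos: [0.5286, -0.1349, 0.0561]
tcp_rot: [3.052, 0.741, 0.0]
ft_force: [-2.9, -2.2, 8.9]
grip_width: 0.0358
```

```bash
python3 - <<'E'
from h import *
np.set_printoptions(linewidth=200)
box=(264,144,306,158)
im=robot.read_camera('top')[:,:,::-1];np.save('pics/t6.npy',im);r=bub(im,box);print(*r,sep='\n')
a=robot.read_camera('scene')[:,:,::-1]
s=robot.read_state();print(s['ft_force'],s['moment'],s['q'][5],s['ee_pos'])
C=np.zeros((560,800,3),np.uint8)
C[:,:400]=cv2.resize(a[160:202,205:235],(400,560),interpolation=cv2.INTER_CUBIC)
C[:280,400:]=cv2.resize(im[137:165,265:305],(400,280),interpolation=cv2.INTER_CUBIC)
cv2.imwrite('pics/c6.png',C)
E
```

```text
[150 151]
[ 0 -2 -4 -4 -4 36 81 85 84 84 85 85 85 85 84 47 86 52 19 17 17 50 78 45 82 83 82 83 78 78 78 78 76 -2 -4 -6 -4 -1  0 -1 -1  0]
[124 126 202 200 198 119  75  72  72  74  72  72  72  72  60  50  94 153 200 202 203 142  76  52  74  75  75  74  80  79  80  80  73 192 198 196 159 108 104 112 108  91]
[124 124 198 196 193 154 156 156 157 158 158 158 157 158 144  98 180 205 219 220 220 192 154  96 156 158 157 157 158 158 158 158 150 190 194 191 156 108 104 110 106  90]
[-3.40489317 -1.17017261  9.66794279] [-0.28238715  0.74110569 -0.01401105] 0.8450369853302875 [ 0.52857999 -0.13486092  0.05610623]
```

View pics/c6.png

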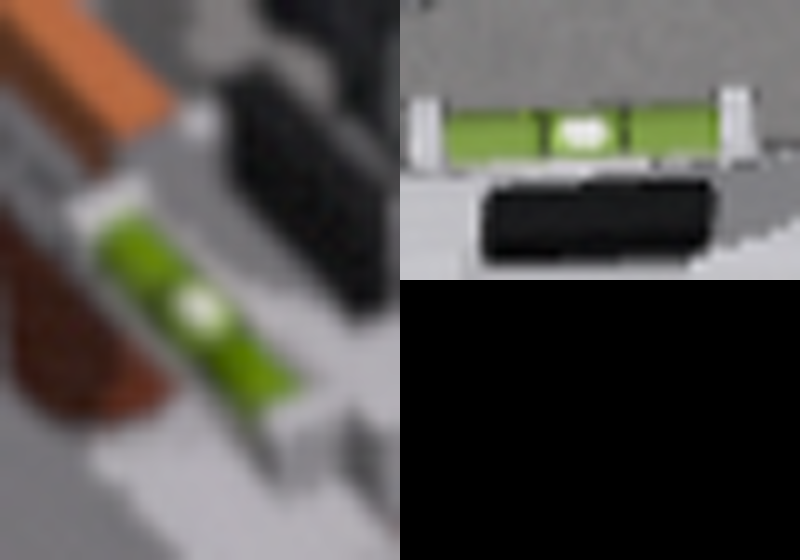

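The top view shows the bubble at x=582 between lines at 545 and 625, so it is centred. I release the knob, rise and check again.

>>> {"api": "jog_arm", "payload": {"plan": [[[80,0,0,0,0,0,0],[80,0,0,0,0,0,0],[80,0,0,0,0,0,0],[80,0,0,0,0,0,0],[80,0,0,0,0,0,0],[80,0,0,-4,0,0,0],[80,0,0,-9,0,0,0],[80,0,0,-14,0,0,0],[50,0,0,-19,0,0,0],[0,0,0,-19,0,0,0],[0,0,0,-19,0,0,0],[0,0,0,-19,0,0,0]]]}}

```text
time: 27.7
ee_pos: [0.5281, -0.1342, 0.2432]
tcp_rot: [-3.051, -0.742, 0.004]
ft_force: [0.2, -0.2, -0.7]
grip_width: 0.0003
```

>>> {"api": "jog_arm", "payload": {"plan": [[[0,0,0,0,0,0,0],[0,0,0,0,0,0,0],[0,0,0,0,0,0,0],[0,0,0,0,0,0,0],[0,0,0,0,0,0,0],[0,0,0,0,0,0,0],[0,0,0,0,0,0,0],[0,0,0,0,0,0,0]]]}}

```text
time: 28.7
ee_pos: [0.5288, -0.1344, 0.2448]
tcp_rot: [3.053, 0.742, 0.0]
ft_force: [0.3, -0.3, 0.3]
grip_width: -0.0
```

```bash
python3 - <<'E'
from h import *
np.set_printoptions(linewidth=200)
box=(264,144,306,158)
im=robot.read_camera('top')[:,:,::-1];np.save('pics/t7.npy',im);r=bub(im,box);print(*r,sep='\n')
print(robot.read_state()['ee_pos'],robot.read_state()['ft_force'])
row(.6287,-.0113,.25,.0575)
# rib in top image: dark columns/rows
d=im.max(2)<50
ys,xs=np.where(d[150:170,268:302]);print(xs.min()+268,xs.max()+268,ys.min()+150,ys.max()+150,len(xs))
print(pix2w('top',xs.mean()+268,ys.mean()+150,.204))
E
```

```text
[150 151]
[ 0 -2 -4 -4 -4 36 80 84 84 84 83 84 84 84 83 46 84 30 17 17 17 50 76 45 80 82 81 82 78 78 78 77 76 -2 -4 -6 -4 -2 -1  0 -2 -1]
[122 123 200 198 195 118  74  72  71  72  72  71  70  71  60  47  93 182 200 200 200 138  70  49  72  73  74  74  78  78  79  78  72 189 195 193 157 108 103 110 106  89]
[121 122 196 194 190 153 154 155 154 155 155 155 154 155 142  93 178 211 217 218 217 188 146  94 153 154 155 156 156 156 156 156 148 188 190 188 154 106 102 110 104  88]
[ 0.52877594 -0.13435945  0.24481174] [-0.70888372  0.06940269  0.12557231]
row [14.53 -6.34 -0.52] az 0.419
273 295 155 162 165
[ 0.62407869 -0.00674757  0.204     ]
```

>>> {"api": "jog_arm", "payload": {"plan": [[[0,5,-2.2,-1,0,0,0.14],[0,10,-4.4,-1,0,0,0.28],[0,14.5,-6.3,-1,0,0,0.419],[0,14.5,-6.3,-1,0,0,0.419],[0,14.5,-6.3,-1,0,0,0.419],[0,14.5,-6.3,2,0,0,0.419],[0,14.5,-6.3,3.4,0,0,0.419],[0,14.5,-6.3,3.8,0,0,0.419],[0,14.5,-6.3,3.8,0,0,0.419],[0,14.5,-6.3,3.8,0,0,0.419]]]}}

```text
time: 30.0
ee_pos: [0.629, -0.012, 0.2078]
tcp_rot: [3.14, 0.091, 0.002]
ft_force: [-0.8, -0.3, 0.6]
grip_width: 0.0
```

```bash
python3 - <<'E'
from h import *
s=robot.read_state();print(s['ee_pos'],s['ft_force'])
row(.6287,-.0113,.198,.0575)
a=robot.read_camera('scene')[:,:,::-1]
cv2.imwrite('pics/c8.png',cv2.resize(a[125:215,190:280],(600,600),interpolation=cv2.INTER_CUBIC))
E
```

```text
[ 0.62898173 -0.01199374  0.20783673] [-0.77731309 -0.3264968   0.61866665]
row [-0.03 -0.07  0.98] az 0.0
```

View pics/c8.png

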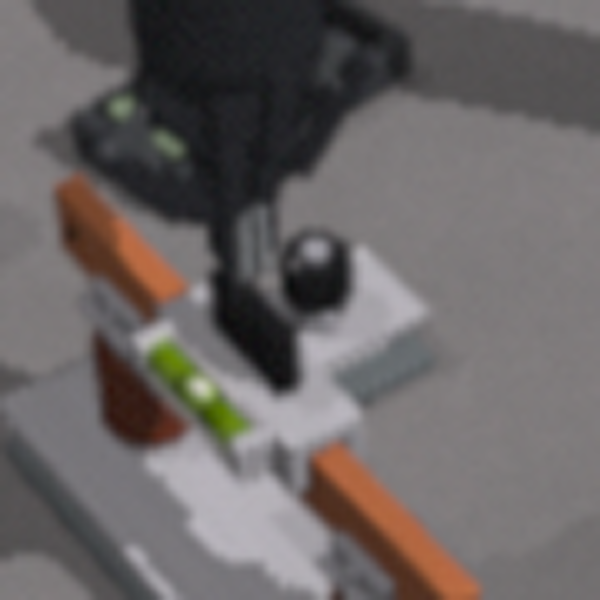

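The shut fingers are right above the rib and the bubble is still centred. I go down in small steps.

>>> {"api": "jog_arm", "payload": {"plan": [[[0,0,-0.05,0.5,0,0,0],[0,0,-0.05,0.9,0,0,0],[0,0,-0.05,1.0,0,0,0],[0,0,-0.05,1.1,0,0,0],[0,0,-0.05,1.1,0,0,0]]]}}

```text
time: 30.68
ee_pos: [0.6286, -0.0113, 0.1958]
tcp_rot: [-3.14, -0.091, 0.0]
ft_force: [0.6, -0.3, -0.8]
grip_width: -0.0
```

>>> {"api": "jog_arm", "payload": {"plan": [[[0,0,0,0.1,0,0,0],[0,0,0,0.2,0,0,0],[0,0,0,0.2,0,0,0],[0,0,0,0.2,0,0,0]]]}}

```text
time: 31.18
ee_pos: [0.6286, -0.0113, 0.1938]
tcp_rot: [-3.14, -0.091, 0.0]
ft_force: [-0.1, 0.1, 0.0]
grip_width: -0.0003
```

>>> {"api": "jog_arm", "payload": {"plan": [[[0,0,0,0.1,0,0,0],[0,0,0,0.2,0,0,0],[0,0,0,0.2,0,0,0],[0,0,0,0.2,0,0,0]]]}}

```text
time: 31.68
ee_pos: [0.6286, -0.0113, 0.1918]
tcp_rot: [-3.14, -0.091, 0.0]
ft_force: [0.4, -0.9, 0.6]
grip_width: -0.0001
```

>>> {"api": "jog_arm", "payload": {"plan": [[[0,0,0,0.1,0,0,0],[0,0,0,0.15,0,0,0],[0,0,0,0.15,0,0,0],[0,0,0,0.15,0,0,0]]]}}

```text
time: 32.17
ee_pos: [0.6288, -0.0113, 0.1915]
tcp_rot: [3.14, 0.091, 0.003]
ft_force: [-0.4, 0.7, 5.4]
grip_width: -0.0002
```

>>> {"api": "jog_arm", "payload": {"plan": [[[0,0,0,0.1,0,0,0],[0,0,0,0.2,0,0,0],[0,0,0,0.2,0,0,0],[0,0,0,0.2,0,0,0],[0,0,0,0.2,0,0,0],[0,0,0,0.2,0,0,0]]]}}

```text
time: 32.92
ee_pos: [0.6291, -0.0113, 0.1915]
tcp_rot: [3.14, 0.091, 0.007]
ft_force: [-2.9, 0.0, 14.1]
grip_width: 0.0001
```

>>> {"api": "jog_arm", "payload": {"plan": [[[0,0,0,0,0,0,0],[0,0,0,0,0,0,0],[0,0,0,0,0,0,0],[0,0,0,0,0,0,0],[0,0,0,0,0,0,0],[0,0,0,0,0,0,0],[0,0,0,0,0,0,0],[0,0,0,0,0,0,0],[0,0,0,0,0,0,0],[0,0,0,0,0,0,0],[0,0,0,0,0,0,0],[0,0,0,0,0,0,0]]]}}

```text
time: 34.42
ee_pos: [0.6292, -0.0113, 0.1915]
tcp_rot: [3.14, 0.091, 0.007]
ft_force: [-2.9, -0.0, 14.5]
grip_width: -0.0001
```

```bash
python3 - <<'E'
from h import *
a=robot.read_camera('scene')[:,:,::-1]
cv2.imwrite('pics/c9.png',cv2.resize(a[150:210,195:255],(600,600),interpolation=cv2.INTER_CUBIC))
s=robot.read_state();print(s['ee_pos'],s['ft_force'],s['joint_velocities'])
E
```

```text
[ 0.6291513  -0.01131578  0.19149057] [-3.66624938  0.27710423 15.05224394] [-0.000303   -0.00121815 -0.00124169  0.000136    0.00155722  0.00046914]
```

View pics/c9.png

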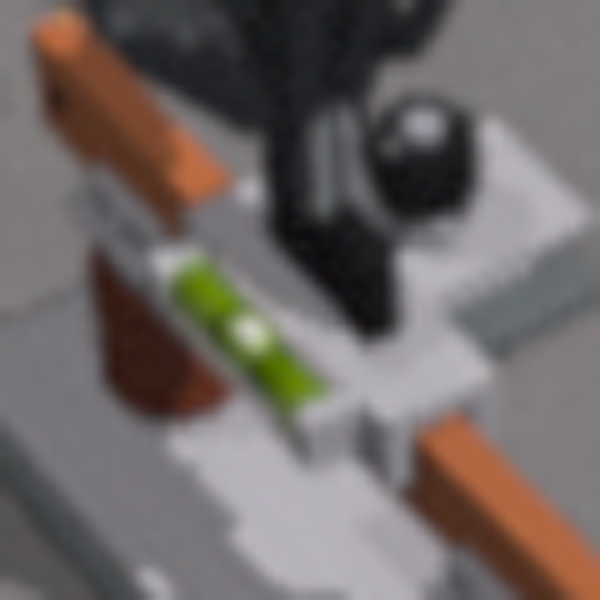

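The bubble (250,335) sits in the middle of the vial (about (185,285) to (310,390)). The level is seated, and the 14.5 N press is steady. I hand the job in.

```bash
python3 -c "
from rig import robot
print(robot.close_job());s=robot.read_state();print(s['ft_force'],s['time'])"
```

```text
the job is handed in; nothing more can be done
None
the job is handed in; nothing more can be done
```

The job is handed in at about 34 s of the 72 s, with the gripper still pressing the level down; no verdict was reported.

**What I did:** I gripped the silver level by its rib and hooked it over the +y end of the bar, about 90 mm from the line. I slid it to the line, lightly clear of the bar. Then I turned the knob about 2.3 rad clockwise, let go of it and pressed on the rib top with shut fingers.

**Last checks:**
- **Bubble:** centred to about 0.5 mm in the top view after I released the knob. It still looked centred in the scene view under the press.
- **Position:** by the tool readings, the level is within about 1 mm of the line and of the bar's middle plane.
- **Press:** about 14.5 N, steady. With the level's weight of about 6.6 N it bears on the bar with about 21 N, and the arm was at rest.
- **Other things on the bench:** I did not measure them at the end. None showed as moved in the views that included them.

**What disagreed:**
- **Finger reach:** the fingertips ended about 12 mm behind the TCP reading, not 19 mm ahead of it. The first grip closed on nothing and the second was shallow, so I regripped deeper.
- **Knob position:** the knob was about 6 mm off my estimate in y. That put up to 15 N sideways on the gripper during the turn, and I corrected it part-way.
- **Side force:** about 3 N remained in x during the final press.

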